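# Clip the tooth-sample slide onto the inspection stage

### The job

Draw the inspection stage's sprung curved arm back by its red pin until it stays open by itself, and let go of it. Then set the blue tooth-sample slide on the deck against the end stop and push it up to the long fixed edge until it bears lightly and squarely on it; the edge has been locked at an unknown setting, so find it by touch. Finally take the red pin again, ease the arm in until it clamps the slide, and let go; never let the arm snap in. The sample is brittle: never press it against the edge or stop with more than about 10 N, and leave the cup, jar and dropper bottle where they are.

Things in the scene. Friction and masses are not known exactly. Their poses are not given: they have to be found in the camera images.
- stage: White inspection stage, a plate 200 (x) x 180 (y) x 16 mm, fixed; origin at the centre of its underside, z up. Offsets below are in its frame, mm. Deck (top) at z 16. With the slide home its long side runs along the stage's x, either way round; its origin is at x 5, z 16 and at a y between 23 and 37 as the long edge is set. The arm lies on the -y side and presses the slide to +y.
- edge: Two small aluminium guides, fixed on the deck, that carry the long fixed edge: a dark steel bar, 9 mm high, 90 long (x -48 to 42), 12 wide, its working face looking to -y. The bar is locked on its guides with this face anywhere from y 43 to y 57: not reported, find it by touch. Does not yield. Origin on the deck above the stage's origin, same axes. Slide breaks over 15 N.
- stop: End stop: dark steel block, 9 mm high above the deck, fixed; its working face looks to -x at x 45 mm, from y 12 to 62. Origin on the deck above the stage's origin, same axes as the stage. The brittle slide breaks if pressed against it with over 15 N.
- slide: Loose sample slide, about 60 g: blue plate 80 (x) x 40 (y) x 6 mm; on its middle stands a yellow bar 40 (x) x 14 (y) mm, from 6 to 30 mm above the underside, with five little white teeth on top (to 31.5 mm). Grip the bar across its 14 mm. Origin at the centre of the plate's underside, z up; either way round is good.
- clip (a joint): Angle (rad) of the sprung curved arm about its upright hinge: 0 = rest, swung in; grows as it is drawn back (clockwise from above) to a hard stop at 0.62. Below 0.48 the spring pulls it in (up to 5 N at the pin; let go, it snaps in at over 3 rad/s); above 0.48 (over centre) it pulls it open (2 N at the stop), so it stays. On the slide it comes to rest at 0.06 to 0.23, as the long edge is set.
- pin (a point): Centre of the top face of the red pin on the arm: upright, round, 12 mm diameter, its top 40 mm and its foot 10 mm above the deck. It goes round the hinge at 109.7 mm radius: (26, -15) at rest (joint 0), (22, -30) at joint 0.15, (-12, -69) fully drawn back, in the stage's frame, mm.
- clip_hinge (a point): Hinge axis of the arm, 12 mm above the deck, at (-78, 15) in the stage's frame, mm; a dark boss of 12 mm radius.
- nose: White upright roller, 10 mm diameter, at the arm's end, 1 to 14 mm above the deck: it presses the slide's long side near its middle, 89 mm from the hinge. Origin on the roller's axis at deck height.
- cup: White paper cup, 72 mm wide, 85 mm high; origin under its centre. Bystander.
- jar: Round squat jar with a metal cap, 48 mm wide, 35 mm high; origin under its centre. Bystander.
- dropper: Small white dropper bottle, 32 mm wide, 75 mm high; origin under its centre. Bystander.
Things that resemble listed ones, but are neither listed nor needed, are in the scene too. Several things have the shape of the slide; the one meant has the colours described above.

How it is judged:
By the outcome, as a careful person would: the job done as asked, in the order asked, and still so for the second after the job is handed in, with the robot touching nothing.
It also fails if it takes over 72 s, if anything falls off the work surface, if the arm or the gripper's body presses on something with over 40 N, if the wrist force passes 120 N, or if a joint passes its speed limit or range.

### The arm

A 6-joint arm with a two-finger parallel gripper is mounted at the origin on the work surface. World frame = base frame: x ahead of the robot, y to its left, z up, the work surface at z = 0. Lengths are in m, angles in rad, forces in N, time in s.
With the tool pointing down it reaches from about 0.325 to 0.875 m from the base axis. Payload 4.4 kg.
Tool frame: the origin (TCP) lies midway between the tips of the shut fingers; the grasp point (between the pads) lies bot.grip_point_offset behind it (bot.grip_point_offset is the distance from the TCP to the grasp point, in m); z points along the fingers, y is the line along which they close (so a half turn about z gives the same grasp; the last joint's range is limited). The gripper opens to 85 mm and grips with 20 to 120 N. Pads are 22 mm wide; open, the fingers measure 114 mm over their backs; the gripper's body (76 mm by 85 mm) begins 54 mm behind the grasp point. The pads swing forward as they close: fully open they stand 13 mm farther back than shut.
Start: joints at [-1.413, 0.207, 1.542, -0, 1.393, -0.15], TCP at [0.175, -0.548, 0.231] pointing down, gripper open.
Joint ranges: [-2.73, 2.73], [-0.86, 2.22], [0.23, 2.46], [-1.11, 4.25], [0.08, 2.63], [-2.82, 2.82]. Speed limits (rad/s): [2.79, 2.79, 3.14, 3.14, 3.14, 3.14].

### API

Orientations are given as a rotation vector (axis times angle).
In Python, from workcell import sensors, eyes, bot gives the robot as it stands.
- The arm moves only by the shell command python3 -m jog 'ROWS' [FORCE]. ROWS is a JSON object of lists of equal length, an entry for each row: "fingers": the closure, from 0 (fully open) to 1 (shut); "travel": the shift along the tool's x, y, z in mm, a list of three; "turn": the turn about the tool's z in degrees. A call has 1 to 20 rows; each row is the pose to reach, as a shift and turn from the pose commanded when the call began, along the tool's axes at that moment; what a row does not reach only later rows make up. A row lasts 1/8 s, in which the tool goes at most 62.5 mm and 10.7 degrees, less where a joint would pass 70% of its speed; a pose out of reach is approached as far as the arm can. A call with a gripper value outside its range is refused whole. The fingers move at their own pace and stop on an object; FORCE is the grip in N (left out, the last holds). Time passes only in rows, so rows that repeat a pose let the fingers close. It gives the time, the measured TCP pose, the force, the opening and the grip force at its end, in the units of the state.
- sensors.read_state(): the state, without advancing time (a new reading comes with each control period).
- eyes.snapshot(name): name is "scene" or "top"; returns the picture (420x560x3 uint8, red, green, blue); there is no depth.
- eyes.camera_params(name): a dict with "camera_matrix" (3x3 intrinsics, pixels), "position" and "attitude" of the camera in the world. Camera axes: x right, y down, z forward; pixel columns grow to the right and rows downward; lengths in m; the calibration is good to about 2 mm. A picture is of the moment at which its call begins. camera_params takes no time and is no camera call.
- bot.close_job(): hands the job in; it is judged then, once.
The state is a dict: "clock": time; "joints": joint angles; "qd": joint speeds; "joint_torque": joint torques, N m; "eef_pos": TCP position; "eef_rot": TCP orientation; "contact_force": force on the tool from outside, world axes, zero at the start; "wrist_torque": the same for the moment, N m; "finger_gap": finger opening in m; "grasp_force": force on a finger pad.
Only numpy, scipy, OpenCV 4.12 (cv2) and the standard library are available. Lean on these libraries where they do the work, as an engineer would, in place of code of your own. Each camera call takes 0.05 s, during which the arm holds its last target. There are 200 camera calls.

## Working session

There is one attempt and no reset: what is moved stays moved. The work goes in short steps, Python scripts to look and compute and a shell command to move; the robot and the scene stay as the last step left them, time stands still between calls to the robot, and variables do not carry over. Pictures are saved under pics/ and viewed, at most 10 in all, crops included, and the job is handed in when it is done.

```bash
ls; mkdir -p pics; python3 - <<'E'
from workcell import sensors, eyes, bot
import cv2, numpy as np
for n in ("scene","top"):
    im=eyes.snapshot(n); cv2.imwrite(f"pics/{n}0.png",im[:,:,::-1])
    print(n,eyes.camera_params(n))
s=sensors.read_state(); print(s, bot.grip_point_offset)
a=cv2.imread("pics/scene0.png");b=cv2.imread("pics/top0.png")
E
```

```text
pics
scene {'camera_matrix': array([[519.00160963,   0.        , 269.59010478],
       [  0.        , 519.00160963, 211.54167613],
       [  0.        ,   0.        ,   1.        ]]), 'position': array([1.24780743, 0.32366235, 0.92608769]), 'attitude': array([-1.42497985, -2.22294251,  0.81881231])}
top {'camera_matrix': array([[466.12131832,   0.        , 281.25414912],
       [  0.        , 466.12131832, 207.47612759],
       [  0.        ,   0.        ,   1.        ]]), 'position': array([0.51890768, 0.00513247, 1.06463724]), 'attitude': array([-2.16647627,  2.18607437, -0.08064169])}
{'clock': 0.1, 'joints': array([-1.41251953e+00,  2.07339374e-01,  1.54283382e+00,  1.11649025e-05,
        1.39351403e+00, -1.50457233e-01]), 'qd': array([-8.03823246e-05, -5.66326048e-04, -4.93701502e-03,  8.00708678e-04,
        9.54976810e-04,  1.00108452e-03]), 'joint_torque': array([-5.02883468e-04, -3.84091115e+01, -2.92549521e+01, -2.06768823e-04,
        4.80455710e-03, -1.94781774e-05]), 'eef_pos': array([ 0.17462045, -0.54711362,  0.2302285 ]), 'eef_rot': array([-3.10216693e+00, -4.82709425e-01, -4.39287382e-06]), 'contact_force': array([0.17607692, 0.21211433, 0.15737542]), 'wrist_torque': array([-0.0093455 , -0.00273922,  0.00549314]), 'grasp_force': 0.0, 'finger_gap': 0.08533560332697579} 0.0187
```

View pics/top0.png

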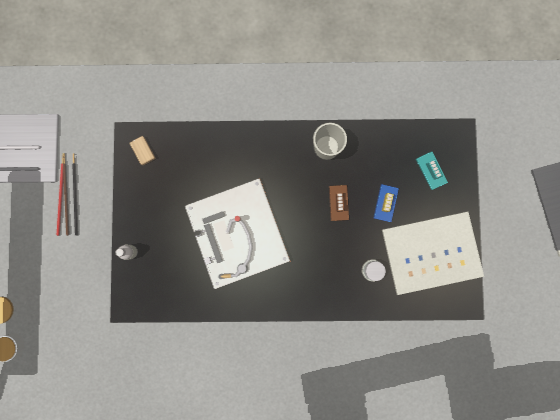

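View pics/scene0.png

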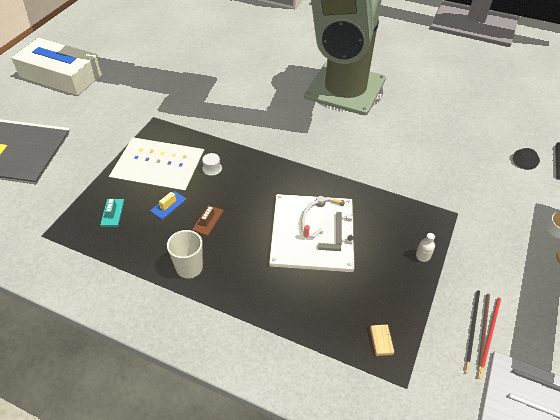

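```bash
cat > h.py <<'E'
from workcell import sensors, eyes, bot
import cv2, numpy as np
from scipy.spatial.transform import Rotation as R
def cam(n):
    p=eyes.camera_params(n); return p["camera_matrix"],p["position"],R.from_rotvec(p["attitude"]).as_matrix()
def ray(n,uv,z):
    K,p,A=cam(n); d=A@np.linalg.solve(K,[uv[0],uv[1],1.]); return p+d*(z-p[2])/d[2]
def proj(n,X):
    K,p,A=cam(n); q=K@(A.T@(np.asarray(X)-p)); return q[:2]/q[2]
def hsv(n,im=None):
    im=eyes.snapshot(n) if im is None else im
    return im,cv2.cvtColor(np.ascontiguousarray(im),cv2.COLOR_RGB2HSV)
def blob(m,k=0):
    n,l,s,c=cv2.connectedComponentsWithStats(m.astype(np.uint8)); o=1+np.argsort(-s[1:,4]); return l==o[k],s[o[k]],c[o[k]]
E
python3 - <<'E'
from h import *
ims={n:cv2.imread(f"pics/{n}0.png")[:,:,::-1] for n in("scene","top")}
for n,roi in(("top",(180,170,120,125)),("scene",(255,185,110,95))):
    im,h=hsv(n,ims[n]); x,y,w,hh=roi
    m=np.zeros(h.shape[:2],bool); m[y:y+hh,x:x+w]=True
    st=m&(h[...,2]>150)
    b,s,c=blob(st); r=cv2.minAreaRect(cv2.convexHull(np.argwhere(b)[:,::-1].astype(np.float32)))
    hull=cv2.convexHull(np.argwhere(b)[:,::-1].astype(np.int32)); q=cv2.approxPolyDP(hull,6,True)[:,0]
    W=np.array([ray(n,p,.016 )[:2] for p in q]); print(n,q.tolist(),W.round(4).tolist(), W.mean(0))
    red=m&((h[...,0]<8)|(h[...,0]>172))&(h[...,1]>150)&(h[...,2]>80)
    b,s,c=blob(red); print("red",s,c,ray(n,c,.055))
    H=h[...,0]
    bl=(H>105)&(H<125)&(h[...,1]>130)
    for k in range(2):
        b,s,c=blob(bl,k); print("blue",s,c,ray(n,c,.006))
im=ims["top"]
a=cv2.resize(im[165:300,175:300],None,fx=4,fy=4,interpolation=cv2.INTER_CUBIC)
b=cv2.resize(im[170:230,320:455],None,fx=2,fy=2,interpolation=cv2.INTER_CUBIC)
o=np.zeros((540,800,3),np.uint8); o[:540,:500]=a; o[:120,510:780]=b
s=cv2.resize(ims["scene"][180:275,255:365],None,fx=2.6,fy=2.6,interpolation=cv2.INTER_CUBIC); o[130:130+s.shape[0],505:505+s.shape[1]]=s
cv2.imwrite("pics/c1.png",o[:,:,::-1])
E
```

```text
top [[289, 260], [214, 288], [185, 206], [259, 179]] [[0.4865, -0.0038], [0.4259, 0.1639], [0.6099, 0.2301], [0.6698, 0.0624]] [0.54804106 0.11316878]Traceback (most recent call last):
  File "<stdin>", line 11, in <module>
  File "h.py", line 14, in blob
    n,l,s,c=cv2.connectedComponentsWithStats(m.astype(np.uint8)); o=1+np.argsort(-s[1:,4]); return l==o[k],s[o[k]],c[o[k]]
                                                                                                      ~^^^
IndexError: index 0 is out of bounds for axis 0 with size 0
```

```bash
python3 - <<'E'
from h import *
ims={n:cv2.imread(f"pics/{n}0.png")[:,:,::-1] for n in("scene","top")}
for n,roi in(("top",(180,170,120,125)),("scene",(255,185,110,95))):
    im,h=hsv(n,ims[n]); x,y,w,hh=roi
    m=np.zeros(h.shape[:2],bool); m[y:y+hh,x:x+w]=True
    b,s,c=blob(m&(h[...,2]>150))
    pts=np.argwhere(b)[:,::-1]
    q=cv2.approxPolyDP(cv2.convexHull(pts.astype(np.int32)),6,True)[:,0]
    W=np.array([ray(n,p,.016 )[:2] for p in q]); print(n,q.tolist(),W.round(4).tolist(), W.mean(0))
    if n=="top":
        r=cv2.minAreaRect(np.array([ray(n,p,.016)[:2] for p in pts],np.float32)); print(r)
    H=h[...,0].astype(int)
    red=m&((H<10)|(H>168))&(h[...,1]>100)
    if red.any(): b,s,c=blob(red); print("red",s,c,ray(n,c,.055))
    bl=(H>105)&(H<125)&(h[...,1]>130)
    for k in range(2):
        b,s,c=blob(bl,k); print("blue",s,c,ray(n,c,.006))
im=ims["top"]
a=cv2.resize(im[165:300,175:300],None,fx=4,fy=4,interpolation=cv2.INTER_CUBIC)
b=cv2.resize(im[170:230,320:455],None,fx=2,fy=2,interpolation=cv2.INTER_CUBIC)
o=np.zeros((540,800,3),np.uint8); o[:540,:500]=a; o[:120,510:780]=b
s=cv2.resize(ims["scene"][180:275,255:365],None,fx=2.6,fy=2.6,interpolation=cv2.INTER_CUBIC); o[130:130+s.shape[0],505:505+s.shape[1]]=s
s=cv2.resize(ims["scene"][180:240,90:235],None,fx=2,fy=2,interpolation=cv2.INTER_CUBIC); o[400:400+s.shape[0],505:505+s.shape[1]]=s
cv2.imwrite("pics/c1.png",o[:,:,::-1])
E
```

```text
top [[289, 260], [214, 288], [185, 206], [259, 179]] [[0.4865, -0.0038], [0.4259, 0.1639], [0.6099, 0.2301], [0.6698, 0.0624]] [0.54804106 0.11316878]Traceback (most recent call last):
  File "<stdin>", line 11, in <module>
  File "h.py", line 7, in ray
    K,p,A=cam(n); d=A@np.linalg.solve(K,[uv[0],uv[1],1.]); return p+d*(z-p[2])/d[2]
          ~~~^^^
  File "h.py", line 5, in cam
    p=eyes.camera_params(n); return p["camera_matrix"],p["position"],R.from_rotvec(p["attitude"]).as_matrix()
ValueError: time passes only in moves, steps and waits
```

```bash
sed -i 's/^def cam/from functools import lru_cache\n@lru_cache\ndef cam/' h.py; python3 - <<'E'
from h import *
ims={n:cv2.imread(f"pics/{n}0.png")[:,:,::-1] for n in("scene","top")}
for n,roi in(("top",(180,170,120,125)),("scene",(255,185,110,95))):
    im,h=hsv(n,ims[n]); x,y,w,hh=roi
    m=np.zeros(h.shape[:2],bool); m[y:y+hh,x:x+w]=True
    b,s,c=blob(m&(h[...,2]>150))
    pts=np.argwhere(b)[:,::-1]
    q=cv2.approxPolyDP(cv2.convexHull(pts.astype(np.int32)),6,True)[:,0]
    W=np.array([ray(n,p,.016 )[:2] for p in q]); print(n,q.tolist(),W.round(4).tolist(), W.mean(0))
    if n=="top":
        r=cv2.minAreaRect(np.array([ray(n,p,.016)[:2] for p in pts],np.float32)); print(r)
    H=h[...,0].astype(int)
    red=m&((H<10)|(H>168))&(h[...,1]>100)
    if red.any(): b,s,c=blob(red); print("red",s,c,ray(n,c,.055))
    bl=(H>105)&(H<125)&(h[...,1]>130)
    for k in range(2):
        b,s,c=blob(bl,k); print("blue",s,c,ray(n,c,.006))
im=ims["top"]
a=cv2.resize(im[165:300,175:300],None,fx=4,fy=4,interpolation=cv2.INTER_CUBIC)
b=cv2.resize(im[170:230,320:455],None,fx=2,fy=2,interpolation=cv2.INTER_CUBIC)
o=np.zeros((540,800,3),np.uint8); o[:540,:500]=a; o[:120,510:780]=b
s=cv2.resize(ims["scene"][180:275,255:365],None,fx=2.6,fy=2.6,interpolation=cv2.INTER_CUBIC); o[130:130+s.shape[0],505:505+s.shape[1]]=s
s=cv2.resize(ims["scene"][180:240,90:235],None,fx=2,fy=2,interpolation=cv2.INTER_CUBIC); o[400:400+s.shape[0],505:505+s.shape[1]]=s
cv2.imwrite("pics/c1.png",o[:,:,::-1])
E
```

```text
top [[289, 260], [214, 288], [185, 206], [259, 179]] [[0.4865, -0.0038], [0.4259, 0.1639], [0.6099, 0.2301], [0.6698, 0.0624]] [0.54804106 0.11316878]
((0.5481828451156616, 0.11353017389774323), (0.1993556022644043, 0.18084394931793213), 19.848602294921875)
red [235 216   5   5  20] [236.95 218.1 ] [0.57910288 0.10859546 0.055     ]
blue [374 184  25  38 426] [385.14553991 202.78403756] [ 0.61385889 -0.22405956  0.006     ]Traceback (most recent call last):
  File "<stdin>", line 17, in <module>
  File "h.py", line 16, in blob
    n,l,s,c=cv2.connectedComponentsWithStats(m.astype(np.uint8)); o=1+np.argsort(-s[1:,4]); return l==o[k],s[o[k]],c[o[k]]
                                                                                                      ~^^^
IndexError: index 1 is out of bounds for axis 0 with size 1
```

```bash
python3 - <<'E'
from h import *
ims={n:cv2.imread(f"pics/{n}0.png")[:,:,::-1] for n in("scene","top")}
for n,roi in(("top",(370,180,35,45)),("scene",(145,185,45,40))):
    im,h=hsv(n,ims[n]); x,y,w,hh=roi
    m=np.zeros(h.shape[:2],bool); m[y:y+hh,x:x+w]=True
    H=h[...,0].astype(int)
    bl=m&(((H>100)&(H<130)&(h[...,1]>100)))
    ye=m&(H>15)&(H<35)&(h[...,1]>90)
    for nm,mm,z in(("plate",bl|ye if n=="top" else bl,.006),("yellow",ye,.03)):
        b,s,c=blob(mm); P=np.array([ray(n,p,z)[:2] for p in np.argwhere(b)[:,::-1]],np.float32)
        print(n,nm,s,c,ray(n,c,z),cv2.minAreaRect(P))
for nm,p in(("cup",(330,155)),("jar",(374,271)),("drop",(125,252))): print(nm,ray("top",p,0.03))
im=ims["top"]
a=cv2.resize(im[165:300,175:300],None,fx=4,fy=4,interpolation=cv2.INTER_CUBIC)
b=cv2.resize(im[170:230,320:455],None,fx=2,fy=2,interpolation=cv2.INTER_CUBIC)
o=np.zeros((540,800,3),np.uint8); o[:540,:500]=a; o[:120,510:780]=b
s=cv2.resize(ims["scene"][180:275,255:365],None,fx=2.6,fy=2.6,interpolation=cv2.INTER_CUBIC); o[130:130+s.shape[0],505:505+s.shape[1]]=s
s=cv2.resize(ims["scene"][180:240,90:235],None,fx=2,fy=2,interpolation=cv2.INTER_CUBIC); o[400:400+s.shape[0],505:505+s.shape[1]]=s
cv2.imwrite("pics/c1.png",o[:,:,::-1])
E
```

```text
top plate [374 184  25  38 555] [385.29369369 202.8972973 ] [ 0.61359686 -0.22438934  0.006     ] ((0.6139719486236572, -0.22535854578018188), (0.04199714958667755, 0.08047225326299667), 76.4004135131836)
top yellow [382 193   8  19  57] [385.10526316 202.75438596] [ 0.61177337 -0.21877594  0.03      ] ((0.6135417819023132, -0.2197081744670868), (0.015532386489212513, 0.0403142012655735), 88.42716217041016)
scene plate [150 191  36  29 306] [168.0751634  206.82679739] [ 0.61956966 -0.22541842  0.006     ] ((0.6134008765220642, -0.22950001060962677), (0.04374000057578087, 0.08174949884414673), 76.38890075683594)
scene yellow [159 192  17  18 145] [167.06206897 201.32413793] [ 0.62252788 -0.22218118  0.03      ] ((0.6203799843788147, -0.22423844039440155), (0.03029000572860241, 0.049228060990571976), 76.81575012207031)
cup [ 0.72061034 -0.09811278  0.03      ]
jar [ 0.4613201 -0.1903595  0.03     ]
drop [0.50764193 0.35944605 0.03      ]
```

View pics/c1.png

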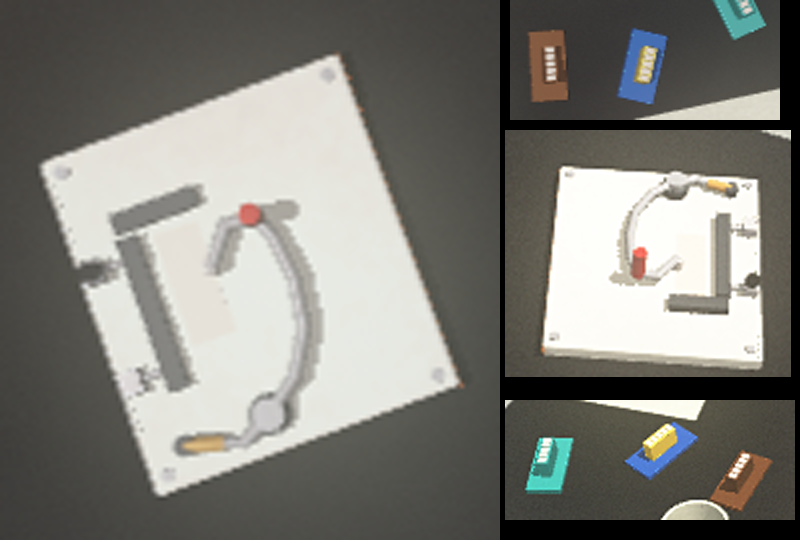

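```bash
cat >> h.py <<'E'
C=np.array([.5482,.1135]); YAW=19.85
def st(x,y):
    a=np.radians(YAW); return C+np.array([[np.cos(a),-np.sin(a)],[np.sin(a),np.cos(a)]])@np.array([x,y])/1000
def tostage(p):
    a=np.radians(YAW); return np.array([[np.cos(a),np.sin(a)],[-np.sin(a),np.cos(a)]])@(np.asarray(p)[:2]-C)*1000
def now():
    s=sensors.read_state(); A=R.from_rotvec(s["eef_rot"]).as_matrix(); return s,A,np.degrees(np.arctan2(A[1,0],A[0,0]))
def go(xy,z,yaw):
    "travel (mm, tool axes) and turn (deg) to reach world xy, z with tool-x yaw"
    s,A,y=now(); t=A.T@(np.array([*xy,z])-s["eef_pos"])*1000
    print("travel",t.round(1),"turn",round((y-yaw+180)%360-180,1))
def pin(j):
    "stage pin position and tangent-following tool-x yaw (world deg)"
    a=np.arctan2(-30,104)-j; return -78+109.7*np.cos(a)-.7*0, 15+109.7*np.sin(a), YAW+np.degrees(a)+0
def rep():
    s,A,y=now(); print("t",s["clock"],"tcp",s["eef_pos"].round(4),"stage",tostage(s["eef_pos"]).round(1),"yaw",round(y,1),"F",s["contact_force"].round(1),"gap",round(s["finger_gap"],4),"gr",round(s["grasp_force"],1))
E
python3 - <<'E'
from h import *
rep()
for j in(0,.15,.62): print(j,pin(j))
x,y,w=pin(0); go(st(x,y),.09,w)
E
```

```text
t 0.1 tcp [ 0.1746 -0.5471  0.2302] stage [-575.7 -494.5] yaw 17.7 F [0.2 0.2 0.2] gap 0.0853 gr 0.0
0 (np.float64(27.402347952544133), np.float64(-15.404523447849272), np.float64(3.759183651147829))
0.15 (np.float64(21.675197999230505), np.float64(-30.814243460022283), np.float64(-4.835183275814515))
0.62 (np.float64(-9.88139688235735), np.float64(-70.98805678291076), np.float64(-31.764199646963213))
travel [ 584.6 -501.2  141.5] turn 13.9
```

```bash
python3 -m jog '{"fingers":[0.5,0.5,0.5,0.5,0.5,0.5,0.5,0.5,0.5,0.5,0.5,0.5,0.5,0.5,0.5,0.5,0.5,0.5],"travel":[[45,-38,10],[90,-77,20],[135,-115,30],[180,-154,40],[225,-193,50],[270,-231,60],[315,-270,70],[360,-308,80],[405,-347,90],[450,-385,100],[495,-424,110],[540,-463,120],[584.6,-501.2,130],[584.6,-501.2,141.5],[584.6,-501.2,141.5],[584.6,-501.2,141.5],[584.6,-501.2,141.5],[584.6,-501.2,141.5]],"turn":[2,4,6,8,10,12,13.9,13.9,13.9,13.9,13.9,13.9,13.9,13.9,13.9,13.9,13.9,13.9]}' 25
python3 - <<'E'
from h import *
rep(); x,y,w=pin(0); go(st(x,y),.032,w)
E
```

```text
clock: 2.35
eef_pos: [0.5796, 0.1065, 0.0905]
eef_rot: [-3.14, -0.102, -0.002]
contact_force: [0.3, 0.0, 1.0]
finger_gap: 0.0427
grasp_force: 0.0
t 2.35 tcp [0.5796 0.1065 0.0905] stage [ 27.1 -17.2] yaw 3.7 F [0.3 0.  1. ] gap 0.0427 gr 0.0
travel [-0.3 -1.8 58.5] turn -0.0
```

```bash
python3 -m jog '{"fingers":[0.5,0.5,0.5,0.5,1,1,1,1,1,1],"travel":[[-0.3,-1.8,20],[-0.3,-1.8,40],[-0.3,-1.8,58],[-0.3,-1.8,58],[-0.3,-1.8,58],[-0.3,-1.8,58],[-0.3,-1.8,58],[-0.3,-1.8,58],[-0.3,-1.8,58],[-0.3,-1.8,58]],"turn":[0,0,0,0,0,0,0,0,0,0]}' 25
python3 - <<'E'
from h import *
rep(); s,A,y0=now(); p0=tostage(s["eef_pos"])
# rows of the arc as rigid turn about the hinge, in tool axes
Hh=np.array([*st(-78,15),0]); P=s["eef_pos"]
for j in np.linspace(0,.64,17)[1:]:
    q=Hh+R.from_euler("z",-j).as_matrix()@(P-Hh); d=A.T@(q-P)*1000
    print(round(j,2),d[:2].round(1),round(np.degrees(j),1))
E
```

```text
clock: 3.6
eef_pos: [0.5821, 0.1078, 0.0349]
eef_rot: [3.137, 0.105, 0.01]
contact_force: [1.2, -2.2, 6.8]
finger_gap: 0.011
grasp_force: 34.2
t 3.6 tcp [0.5821 0.1078 0.0349] stage [ 30.  -16.9] yaw 3.8 F [ 1.2 -2.2  6.8] gap 0.011 gr 34.2
0.04 [-0.1  4.5] 2.3
0.08 [-0.4  9. ] 4.6
0.12 [-0.9 13.5] 6.9
0.16 [-1.6 17.9] 9.2
0.2 [-2.4 22.3] 11.5
0.24 [-3.4 26.7] 13.8
0.28 [-4.6 31.1] 16.0
0.32 [-6.  35.4] 18.3
0.36 [-7.5 39.6] 20.6
0.4 [-9.2 43.8] 22.9
0.44 [-11.1  47.9] 25.2
0.48 [-13.1  51.9] 27.5
0.52 [-15.3  55.8] 29.8
0.56 [-17.6  59.7] 32.1
0.6 [-20.1  63.4] 34.4
0.64 [-22.8  67.1] 36.7
```

```bash
python3 -m jog '{"fingers":[1,1,1,1,1,1,1,1,1,1,1,1,1,1,1,1,1,1],"travel":[[0,0,-3],[0,0,-5],[-0.1,4.5,-5],[-0.4,9,-5],[-0.9,13.5,-5],[-1.6,17.9,-5],[-2.4,22.3,-5],[-3.4,26.7,-5],[-4.6,31.1,-5],[-6,35.4,-5],[-7.5,39.6,-5],[-9.2,43.8,-5],[-11.1,47.9,-5],[-13.1,51.9,-5],[-15.3,55.8,-5],[-17.6,59.7,-5],[-19.5,62.5,-5],[-19.5,62.5,-5]],"turn":[0,0,2.3,4.6,6.9,9.2,11.5,13.8,16,18.3,20.6,22.9,25.2,27.5,29.8,32.1,34,34]}' 30
python3 - <<'E'
from h import *
rep(); im=eyes.snapshot("top"); o=im[150:300,170:310]; cv2.imwrite("pics/t2.png",cv2.resize(o,None,fx=3,fy=3)[:,:,::-1])
E
```

```text
clock: 5.85
eef_pos: [0.5663, 0.0422, 0.0358]
eef_rot: [3.03, -0.818, 0.012]
contact_force: [10.8, -7.6, -16.7]
finger_gap: 0.0108
grasp_force: 30.3
t 5.85 tcp [0.5663 0.0422 0.0358] stage [ -7.2 -73.2] yaw -30.2 F [ 10.8  -7.6 -16.7] gap 0.0108 gr 30.3
```

View pics/t2.png

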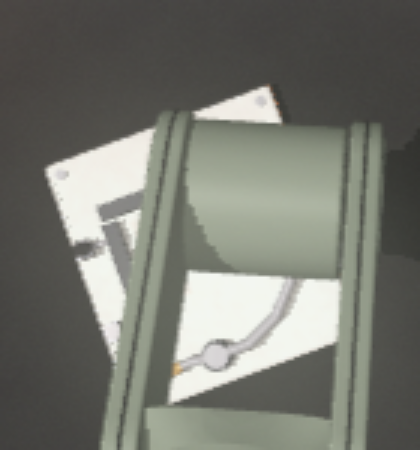

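```bash
python3 -m jog '{"fingers":[0.5,0.5,0.5,0.5,0.5,0.5,0.5,0.5],"travel":[[0,0,0],[0,0,0],[0,0,0],[0,0,0],[0,0,-30],[0,0,-60],[0,0,-90],[0,0,-90]],"turn":[0,0,0,0,0,0,0,0]}' 30
python3 - <<'E'
from h import *
rep(); go((.614,-.2255),.06,-13.6)
E
```

```text
clock: 6.9
eef_pos: [0.5661, 0.0455, 0.13]
eef_rot: [-3.032, 0.818, -0.011]
contact_force: [0.7, 0.7, -0.3]
finger_gap: 0.0424
grasp_force: 0.0
t 6.9 tcp [0.5661 0.0455 0.13  ] stage [ -6.3 -70. ] yaw -30.2 F [ 0.7  0.7 -0.3] gap 0.0424 gr 0.0
travel [177.2 210.4  70.5] turn -16.6
```

```bash
python3 -m jog '{"fingers":[0.5,0.5,0.5,0.5,0.5,0.5,0.5,0.5,0.5,0.5],"travel":[[30,35,0],[60,70,0],[90,105,0],[120,140,0],[150,175,0],[177,210,0],[177.2,210.4,30],[177.2,210.4,70],[177.2,210.4,70],[177.2,210.4,70]],"turn":[-3,-6,-9,-12,-15,-16.6,-16.6,-16.6,-16.6,-16.6]}' 30
python3 - <<'E'
from h import *
rep(); go((.614,-.2255),.0105,-13.6)
im=eyes.snapshot("top"); h=cv2.cvtColor(np.ascontiguousarray(im),cv2.COLOR_RGB2HSV)
H=h[...,0].astype(int); m=np.zeros(H.shape,bool); m[170:300,180:300]=1
red=m&((H<10)|(H>168))&(h[...,1]>100); b,s,c=blob(red); p=ray("top",c,.055); print("pin",c,tostage(p))
im2=eyes.snapshot("scene"); cv2.imwrite("pics/s3.png",np.vstack([cv2.resize(im2[170:240,100:240],None,fx=4,fy=4),cv2.resize(im[170:240,330:470],None,fx=4,fy=4)])[:,:,::-1])
E
```

```text
clock: 8.15
eef_pos: [0.6111, -0.2254, 0.0569]
eef_rot: [-3.119, 0.372, 0.0]
contact_force: [-0.1, 0.2, 0.5]
finger_gap: 0.0422
grasp_force: 0.0
t 8.15 tcp [ 0.6111 -0.2254  0.0569] stage [ -55.9 -340.1] yaw -13.6 F [-0.1  0.2  0.5] gap 0.0422 gr 0.0
travel [ 2.9 -0.6 46.4] turn 0.0
pin [266.95 225.1 ] [ -9.53521616 -70.92745163]
```

View pics/s3.png

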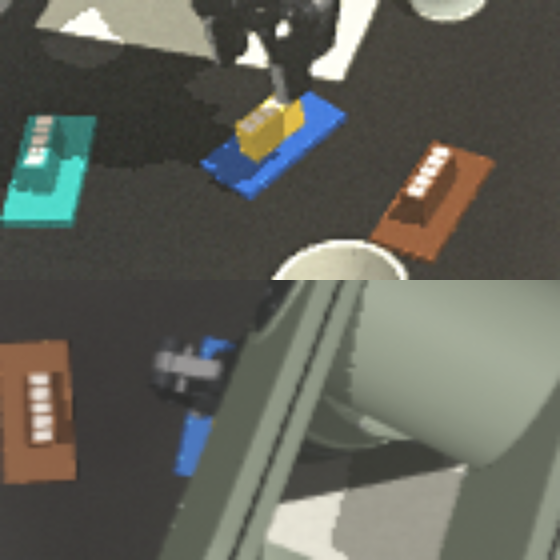

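```bash
python3 -m jog '{"fingers":[0.5,0.5,0.5,0.5,1,1,1,1,1,1,1],"travel":[[2.9,-0.6,15],[2.9,-0.6,30],[2.9,-0.6,45],[2.9,-0.6,46],[2.9,-0.6,46],[2.9,-0.6,46],[2.9,-0.6,46],[2.9,-0.6,46],[2.9,-0.6,46],[2.9,-0.6,44],[2.9,-0.6,36]],"turn":[0,0,0,0,0,0,0,0,0,0,0]}' 30
python3 - <<'E'
from h import *
rep(); s,_,_=now(); print(s["wrist_torque"].round(2)); p=s["eef_pos"][:2]; go(p,.12,-13.6)
E
```

```text
clock: 9.62
eef_pos: [0.613, -0.2252, 0.0202]
eef_rot: [-3.119, 0.372, 0.003]
contact_force: [-0.8, 0.6, -0.4]
finger_gap: 0.0137
grasp_force: 31.4
t 9.625 tcp [ 0.613  -0.2252  0.0202] stage [ -54.  -340.5] yaw -13.6 F [-0.8  0.6 -0.4] gap 0.0137 gr 31.4
[-0.    0.01  0.01]
travel [ -0.2  -0.1 -99.8] turn -0.0
```

```bash
python3 -m jog '{"fingers":[1,1,0.7,0.7,0.7,1,1,1,1,1,1,1,1],"travel":[[0,0,6],[0,0,9.5],[0,0,9.5],[0,0,6],[0,0,3],[0,0,3],[0,0,3],[0,0,3],[0,0,3],[0,0,-20],[0,0,-60],[0,0,-100],[0,0,-100]],"turn":[0,0,0,0,0,0,0,0,0,0,0,0,0]}' 30
python3 - <<'E'
from h import *
rep(); go(st(0,14),.10,19.85)
im=eyes.snapshot("scene"); o=im[150:290,80:290]; cv2.imwrite("pics/s4.png",cv2.resize(o,None,fx=3,fy=3)[:,:,::-1])
E
```

```text
clock: 11.25
eef_pos: [0.6162, -0.2268, 0.1245]
eef_rot: [3.117, -0.372, 0.011]
contact_force: [-0.6, 0.3, -0.0]
finger_gap: 0.0135
grasp_force: 31.2
t 11.25 tcp [ 0.6162 -0.2268  0.1245] stage [ -51.6 -343.2] yaw -13.6 F [-0.6  0.3 -0. ] gap 0.0135 gr 31.2
travel [-154.1 -326.5   22.8] turn -33.5
```

View pics/s4.png

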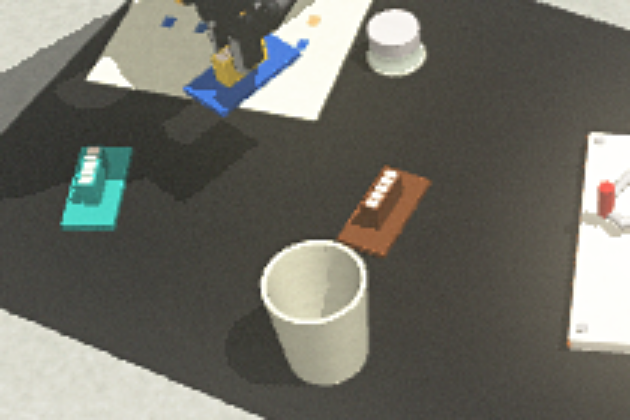

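```bash
python3 -m jog '{"fingers":[1,1,1,1,1,1,1,1,1,1,1,1],"travel":[[-19,-41,0],[-39,-82,0],[-58,-122,0],[-77,-163,0],[-96,-204,0],[-116,-245,0],[-135,-286,0],[-154.1,-326.5,0],[-154.1,-326.5,20],[-154.1,-326.5,22.8],[-154.1,-326.5,22.8],[-154.1,-326.5,22.8]],"turn":[-5,-10,-15,-20,-25,-30,-33.5,-33.5,-33.5,-33.5,-33.5,-33.5]}' 30
python3 - <<'E'
from h import *
rep(); go(st(0,14),.042,19.85)
im=eyes.snapshot("scene"); im2=eyes.snapshot("top"); cv2.imwrite("pics/s5.png",np.hstack([cv2.resize(im[170:290,250:380],None,fx=3,fy=3),cv2.resize(im2[170:290,180:310],None,fx=3,fy=3)])[:,:,::-1])
E
```

```text
clock: 12.8
eef_pos: [0.5413, 0.1274, 0.0981]
eef_rot: [3.095, 0.541, 0.0]
contact_force: [0.4, -0.2, 0.2]
finger_gap: 0.0134
grasp_force: 31.2
t 12.8 tcp [0.5413 0.1274 0.0981] stage [-1.8 15.4] yaw 19.8 F [ 0.4 -0.2  0.2] gap 0.0134 gr 31.2
travel [ 1.8  1.4 56.1] turn -0.0
```

View pics/s5.png

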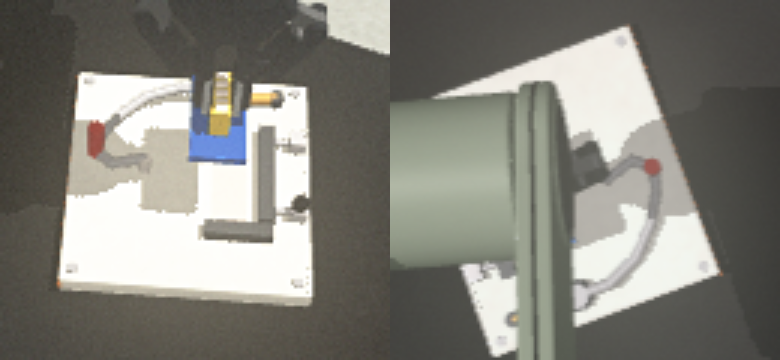

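```bash
python3 -m jog '{"fingers":[1,1,1,1,1],"travel":[[1,1,20],[1,1,40],[1,1,58],[1,1,61],[1,1,61]],"turn":[0,0,0,0,0]}' 30
python3 -m jog '{"fingers":[1,1,1,1],"travel":[[0,0,1],[0,0,2],[0,0,3],[0,0,3]],"turn":[0,0,0,0]}' 30
```

```text
clock: 13.52
eef_pos: [0.5424, 0.1273, 0.0371]
eef_rot: [3.094, 0.542, 0.0]
contact_force: [0.0, 0.6, -1.2]
finger_gap: 0.013
grasp_force: 31.2
clock: 14.02
eef_pos: [0.5426, 0.1274, 0.0346]
eef_rot: [3.094, 0.543, 0.001]
contact_force: [-0.4, 0.1, 2.3]
finger_gap: 0.0132
grasp_force: 31.6
```

```bash
python3 -m jog '{"fingers":[1,1],"travel":[[0,0,0.7],[0,0,0.7]],"turn":[0,0]}' 30; python3 -c "
from h import *
rep();print(now()[0]['wrist_torque'].round(3))"
```

```text
clock: 14.28
eef_pos: [0.5426, 0.1275, 0.0345]
eef_rot: [3.094, 0.543, 0.001]
contact_force: [-2.4, 0.2, 7.9]
finger_gap: 0.0133
grasp_force: 32.3
t 14.275 tcp [0.5426 0.1275 0.0345] stage [-0.5 15. ] yaw 19.9 F [-2.4  0.2  7.9] gap 0.0133 gr 32.3
[-0.084  0.411  0.008]
```

```bash
python3 -m jog '{"fingers":[1,1,1,1,1,1],"travel":[[0,0,-0.9],[0.5,0,-0.9],[1,0,-0.9],[1.5,0,-0.9],[2,0,-0.9],[2,0,-0.9]],"turn":[0,0,0,0,0,0]}' 30; cat >> h.py <<'E'
def f():
    s,A,y=now(); t=A.T@s["contact_force"]; print("stage",tostage(s["eef_pos"]).round(2),"z",s["eef_pos"][2].round(4),"yaw",round(y,2),"Ftool",t.round(1),"Ttool",(A.T@s["wrist_torque"]).round(3),"t",s["clock"])
E
python3 -c "
from h import *
f()"
```

```text
clock: 15.02
eef_pos: [0.5438, 0.1279, 0.0346]
eef_rot: [3.094, 0.543, -0.002]
contact_force: [-3.0, -0.3, 6.0]
finger_gap: 0.0129
grasp_force: 32.1
stage [ 0.73 15.03] z 0.0346 yaw 19.9 Ftool [-3.  -0.7 -6. ] Ttool [ 0.017 -0.452 -0.018] t 15.025
```

```bash
python3 -m jog '{"fingers":[1,1,1,1,1],"travel":[[0,0,-0.8],[0.5,0,-0.8],[1,0,-0.8],[1.5,0,-0.8],[1.5,0,-0.8]],"turn":[0,0,0,0,0]}' 30; 
python3 -c "
from h import *
f()"
```

```text
clock: 15.65
eef_pos: [0.5454, 0.1286, 0.0348]
eef_rot: [-3.094, -0.543, 0.0]
contact_force: [-0.1, 0.4, -0.5]
finger_gap: 0.0129
grasp_force: 31.2
stage [ 2.53 15.14] z 0.0348 yaw 19.9 Ftool [ 0.  -0.4  0.5] Ttool [ 0.02  -0.029  0.025] t 15.65
```

```bash
python3 -m jog '{"fingers":[1,1,1],"travel":[[0.5,0,0],[1,0,0],[1,0,0]],"turn":[0,0,0]}' 30 >/dev/null; python3 -c "
from h import *
f()"; python3 -m jog '{"fingers":[1,1,1],"travel":[[0.5,0,0],[1,0,0],[1,0,0]],"turn":[0,0,0]}' 30 >/dev/null; python3 -c "
from h import *
f()"
```

```text
stage [ 3.63 15.09] z 0.035 yaw 19.89 Ftool [0.1 0.6 0.5] Ttool [-0.001 -0.053 -0.035] t 16.025
stage [ 4.63 15.09] z 0.035 yaw 19.89 Ftool [0.1 0.1 0.4] Ttool [-0.046  0.018  0.023] t 16.4
```

```bash
python3 -m jog '{"fingers":[1,1],"travel":[[0.5,0,0],[0.5,0,0]],"turn":[0,0]}' 30 >/dev/null; python3 -c "
from h import *
f()"
```

```text
stage [ 5.09 15.1 ] z 0.035 yaw 19.89 Ftool [0.2 0.3 1. ] Ttool [0.06  0.01  0.036] t 16.65
```

```bash
python3 -m jog '{"fingers":[1,1],"travel":[[0.5,0,0],[0.5,0,0]],"turn":[0,0]}' 30 >/dev/null; python3 -c "
from h import *
f()"; python3 -m jog '{"fingers":[1,1],"travel":[[0.5,0,0],[0.5,0,0]],"turn":[0,0]}' 30 >/dev/null; python3 -c "
from h import *
f()"
```

```text
stage [ 5.48 15.12] z 0.0349 yaw 19.9 Ftool [-1.  -0.2  0.6] Ttool [-0.04  -0.032  0.002] t 16.9
stage [ 5.54 15.15] z 0.0348 yaw 19.9 Ftool [-1.3  0.6 -0. ] Ttool [-0.03  -0.244 -0.014] t 17.15
```

```bash
python3 -m jog '{"fingers":[1,1],"travel":[[0.5,0,0],[0.5,0,0]],"turn":[0,0]}' 30 >/dev/null; python3 -c "
from h import *
f()"
```

```text
stage [ 5.56 15.17] z 0.0347 yaw 19.9 Ftool [-3.6  0.5 -1.1] Ttool [-0.096 -0.709 -0.034] t 17.4
```

```bash
cat > chk.py <<'E'
from h import *
import sys
f(); s,A,y=now(); sys.exit(abs((A.T@s["contact_force"])[1])>1.7)
E
python3 -m jog '{"fingers":[1,1,1,1,1,1],"travel":[[-0.6,0,0],[-0.6,-1,0],[-0.6,-2,0],[-0.6,-3.5,0],[-0.6,-5,0],[-0.6,-5,0]],"turn":[0,0,0,0,0,0]}' 30 >/dev/null; python3 chk.py && python3 -m jog '{"fingers":[1,1,1],"travel":[[0,-0.5,0],[0,-1,0],[0,-1,0]],"turn":[0,0,0]}' >/dev/null && python3 chk.py && python3 -m jog '{"fingers":[1,1,1],"travel":[[0,-0.5,0],[0,-1,0],[0,-1,0]],"turn":[0,0,0]}' >/dev/null && python3 chk.py && python3 -m jog '{"fingers":[1,1,1],"travel":[[0,-0.5,0],[0,-1,0],[0,-1,0]],"turn":[0,0,0]}' >/dev/null && python3 chk.py && python3 -m jog '{"fingers":[1,1,1],"travel":[[0,-0.5,0],[0,-1,0],[0,-1,0]],"turn":[0,0,0]}' >/dev/null && python3 chk.py
```

```text
stage [ 5.59 20.36] z 0.0348 yaw 19.9 Ftool [-4.1  0.8  0.9] Ttool [-0.233 -0.758  0.014] t 18.15False
```

```bash
sed -i 's/sys.exit(\(.*\))$/sys.exit(int(\1))/' chk.py
python3 -m jog '{"fingers":[1,1],"travel":[[-0.8,0,0],[-0.8,0,0]],"turn":[0,0]}' 30 >/dev/null; python3 chk.py && python3 -m jog '{"fingers":[1,1,1],"travel":[[0,-0.5,0],[0,-1,0],[0,-1,0]],"turn":[0,0,0]}' >/dev/null && python3 chk.py && python3 -m jog '{"fingers":[1,1,1],"travel":[[0,-0.5,0],[0,-1,0],[0,-1,0]],"turn":[0,0,0]}' >/dev/null && python3 chk.py && python3 -m jog '{"fingers":[1,1,1],"travel":[[0,-0.5,0],[0,-1,0],[0,-1,0]],"turn":[0,0,0]}' >/dev/null && python3 chk.py && python3 -m jog '{"fingers":[1,1,1],"travel":[[0,-0.5,0],[0,-1,0],[0,-1,0]],"turn":[0,0,0]}' >/dev/null && python3 chk.py
```

```text
stage [ 5.56 20.43] z 0.0351 yaw 19.89 Ftool [-1.9 -0.2  0.5] Ttool [ 0.019 -0.394 -0.005] t 18.4
stage [ 5.52 21.02] z 0.0352 yaw 19.89 Ftool [-2.5  0.9  0.4] Ttool [-0.167 -0.359  0.041] t 18.775
stage [ 5.5  22.13] z 0.0352 yaw 19.89 Ftool [-1.8  0.4  0.5] Ttool [-0.078 -0.212  0.032] t 19.15
stage [ 5.51 23.2 ] z 0.0351 yaw 19.89 Ftool [-1.4  0.5 -0.1] Ttool [-0.044 -0.111  0.055] t 19.525
stage [ 5.43 24.19] z 0.0351 yaw 19.9 Ftool [-0.2 -0.6  1.5] Ttool [ 0.044 -0.005 -0.035] t 19.9
```

```bash
python3 -m jog '{"fingers":[1,1,1],"travel":[[0,-0.5,0],[0,-1,0],[0,-1,0]],"turn":[0,0,0]}' >/dev/null && python3 chk.py && python3 -m jog '{"fingers":[1,1,1],"travel":[[0,-0.5,0],[0,-1,0],[0,-1,0]],"turn":[0,0,0]}' >/dev/null && python3 chk.py && python3 -m jog '{"fingers":[1,1,1],"travel":[[0,-0.5,0],[0,-1,0],[0,-1,0]],"turn":[0,0,0]}' >/dev/null && python3 chk.py && python3 -m jog '{"fingers":[1,1,1],"travel":[[0,-0.5,0],[0,-1,0],[0,-1,0]],"turn":[0,0,0]}' >/dev/null && python3 chk.py && python3 -m jog '{"fingers":[1,1,1],"travel":[[0,-0.5,0],[0,-1,0],[0,-1,0]],"turn":[0,0,0]}' >/dev/null && python3 chk.py && python3 -m jog '{"fingers":[1,1,1],"travel":[[0,-0.5,0],[0,-1,0],[0,-1,0]],"turn":[0,0,0]}' >/dev/null && python3 chk.py
```

```text
stage [ 5.17 25.18] z 0.035 yaw 19.9 Ftool [0.6 0.2 0.4] Ttool [-0.008  0.014  0.   ] t 20.275
stage [ 5.13 26.16] z 0.035 yaw 19.9 Ftool [0.3 0.1 1. ] Ttool [0.007 0.013 0.007] t 20.65
stage [ 5.12 27.15] z 0.035 yaw 19.9 Ftool [-0.1 -0.5  1. ] Ttool [ 0.039 -0.078 -0.023] t 21.025
stage [ 5.13 28.15] z 0.035 yaw 19.9 Ftool [0.4 0.3 1.7] Ttool [0.034 0.016 0.009] t 21.4
stage [ 5.14 29.15] z 0.035 yaw 19.89 Ftool [0.3 0.5 0.7] Ttool [ 0.001 -0.026  0.012] t 21.775
stage [ 5.16 29.96] z 0.035 yaw 19.9 Ftool [-1.   0.6  1.2] Ttool [-0.158 -0.025  0.054] t 22.15
```

```bash
python3 -m jog '{"fingers":[1,1],"travel":[[0,-0.5,0],[0,-0.5,0]],"turn":[0,0]}' >/dev/null && python3 chk.py && python3 -m jog '{"fingers":[1,1],"travel":[[0,-0.5,0],[0,-0.5,0]],"turn":[0,0]}' >/dev/null && python3 chk.py 
```

```text
stage [ 5.16 30.04] z 0.035 yaw 19.9 Ftool [-0.7  3.4  0.7] Ttool [-0.613 -0.099  0.064] t 22.4
```

```bash
python3 -m jog '{"fingers":[1,1,1],"travel":[[0,0,0],[0,0,0],[0,0,0]],"turn":[0,0,0]}' >/dev/null; python3 chk.py; python3 -m jog '{"fingers":[1,1,1],"travel":[[0,0,0],[0,0,0],[0,0,0]],"turn":[0.4,0.4,0.4]}' >/dev/null;  python3 chk.py;python3 -m jog '{"fingers":[1,1,1],"travel":[[0,0,0],[0,0,0],[0,0,0]],"turn":[0.4,0.4,0.4]}' >/dev/null;  python3 chk.py
```

```text
stage [ 5.15 30.06] z 0.035 yaw 19.9 Ftool [-1.3  4.6  0.2] Ttool [-0.973 -0.145  0.079] t 22.775
stage [ 5.14 30.06] z 0.0351 yaw 19.54 Ftool [-0.9  4.6  0.8] Ttool [-0.941 -0.107 -0.182] t 23.15
stage [ 5.05 29.92] z 0.035 yaw 19.16 Ftool [-1.7  4.7  0.8] Ttool [-1.019 -0.209 -0.24 ] t 23.525
```

```bash
python3 -m jog '{"fingers":[1,1,1,1],"travel":[[0,0.3,0],[0,0.3,0],[0.4,0.3,0],[0.4,0.3,0]],"turn":[-0.65,-0.65,-0.65,-0.65]}' >/dev/null; python3 chk.py; python3 -m jog '{"fingers":[1,1],"travel":[[0.4,0,0],[0.4,0,0]],"turn":[0,0]}' >/dev/null; python3 chk.py; 
```

```text
stage [ 5.25 30.06] z 0.035 yaw 19.75 Ftool [-2.2  4.8 -0.5] Ttool [-0.898 -0.297 -0.036] t 24.025
stage [ 5.36 30.07] z 0.0349 yaw 19.76 Ftool [-2.   6.1 -0.7] Ttool [-0.989 -0.397 -0.119] t 24.275
```

```bash
python3 -m jog '{"fingers":[1,1,1,1],"travel":[[0,0.7,0],[0,0.7,0],[0.4,0.7,0],[0.4,0.7,0]],"turn":[-0.05,-0.05,-0.05,-0.05]}' >/dev/null; python3 chk.py;  python3 -m jog '{"fingers":[1,1,1],"travel":[[0.3,0.2,0.4],[0.3,0.2,0.6],[0.3,0.2,0.6]],"turn":[0,0,0]}' >/dev/null; python3 chk.py; 
```

```text
stage [ 5.53 29.99] z 0.0348 yaw 19.79 Ftool [-4.1  2.2 -1.6] Ttool [-0.368 -0.646  0.052] t 24.775
stage [ 5.51 29.98] z 0.0346 yaw 19.8 Ftool [-5.7  2.  -5.1] Ttool [-0.289 -1.004 -0.029] t 25.15
```

```bash
python3 -m jog '{"fingers":[1,1],"travel":[[-0.8,0,-0.4],[-0.8,0,-0.4]],"turn":[0,0]}' >/dev/null; python3 chk.py;  python3 -m jog '{"fingers":[0.75,0.75,0.75],"travel":[[0,0,0],[0,0,0],[0,0,0]],"turn":[0,0,0]}' >/dev/null; python3 chk.py; python3 -c "
from h import *
rep()"
```

```text
stage [ 5.54 29.96] z 0.0347 yaw 19.79 Ftool [-3.7  0.2 -1.4] Ttool [-0.106 -0.628  0.005] t 25.4
stage [ 6.56 29.44] z 0.0351 yaw 19.79 Ftool [-0.2  0.3  0.8] Ttool [-0.002  0.016  0.004] t 25.775
t 25.775 tcp [0.5444 0.1434 0.0351] stage [ 6.6 29.4] yaw 19.8 F [-0.1 -0.4 -0.8] gap 0.021 gr 0.0
```

```bash
python3 -m jog '{"fingers":[0.75,0.75,0.75,0.75],"travel":[[0,-1,-1],[0,-2,-1],[0,-3,-1],[0,-3,-1]],"turn":[0,0,0,0]}' >/dev/null; python3 chk.py && python3 -m jog '{"fingers":[0.75,0.75],"travel":[[0,-0.5,0],[0,-0.5,0]],"turn":[0,0]}' >/dev/null && python3 chk.py && python3 -m jog '{"fingers":[0.75,0.75],"travel":[[0,-0.5,0],[0,-0.5,0]],"turn":[0,0]}' >/dev/null && python3 chk.py && python3 -m jog '{"fingers":[0.75,0.75],"travel":[[0,-0.5,0],[0,-0.5,0]],"turn":[0,0]}' >/dev/null && python3 chk.py  && python3 -m jog '{"fingers":[0.75,0.75],"travel":[[0,-0.5,0],[0,-0.5,0]],"turn":[0,0]}' >/dev/null && python3 chk.py
```

```text
stage [ 5.82 32.5 ] z 0.0358 yaw 19.8 Ftool [ 0.  -0.2 -0.5] Ttool [ 0.037  0.007 -0.017] t 26.275
stage [ 5.81 32.92] z 0.0358 yaw 19.79 Ftool [-0.6  1.   0.3] Ttool [-0.03   0.008  0.057] t 26.525
stage [ 5.84 33.42] z 0.0358 yaw 19.79 Ftool [-0.3 -0.  -0.7] Ttool [ 0.072  0.037 -0.008] t 26.775
stage [ 5.87 33.68] z 0.0358 yaw 19.8 Ftool [-0.5  1.  -0.1] Ttool [-0.194 -0.023 -0.053] t 27.025
stage [ 5.87 33.81] z 0.036 yaw 19.8 Ftool [-1.1  4.4 -0.8] Ttool [-0.515 -0.168 -0.013] t 27.275
```

```bash
python3 -m jog '{"fingers":[0.7,0.7,0.7,0.7,0.7,0.7,0.7],"travel":[[0,2,0],[0,3.8,0],[0,3.8,0],[0,3.8,-15],[0,3.8,-40],[0,3.8,-70],[0,3.8,-70]],"turn":[0,0,0,0,0,0,0]}' >/dev/null; python3 - <<'E'
from h import *
rep(); x,y,w=pin(.615); go(st(x,y),.1,w)
E
```

```text
t 28.15 tcp [0.5463 0.1448 0.1099] stage [ 8.9 30. ] yaw 19.8 F [0.5 0.3 0. ] gap 0.0256 gr 0.0
travel [-18.3 100.7   9.9] turn 51.3
```

```bash
python3 -m jog '{"fingers":[0.5,0.5,0.5,0.5,0.5,0.5,0.5],"travel":[[-3,20,0],[-6,40,0],[-9,60,0],[-12,80,0],[-18.3,100.7,0],[-18.3,100.7,9],[-18.3,100.7,9]],"turn":[10,20,30,40,50,51.3,51.3]}' >/dev/null; python3 - <<'E'
from h import *
rep(); x,y,w=pin(.62); go(st(x,y),.036,w)
im=eyes.snapshot("scene"); im2=eyes.snapshot("top"); cv2.imwrite("pics/s6.png",np.hstack([cv2.resize(im[170:290,250:380],None,fx=3,fy=3),cv2.resize(im2[170:290,180:310],None,fx=3,fy=3)])[:,:,::-1])
E
```

```text
t 29.025 tcp [0.5587 0.0439 0.0951] stage [-13.8 -69. ] yaw -31.4 F [ 0.7  0.2 -0.2] gap 0.0429 gr 0.0
travel [ 4.2 -1.9 59.1] turn 0.4
```

View pics/s6.png

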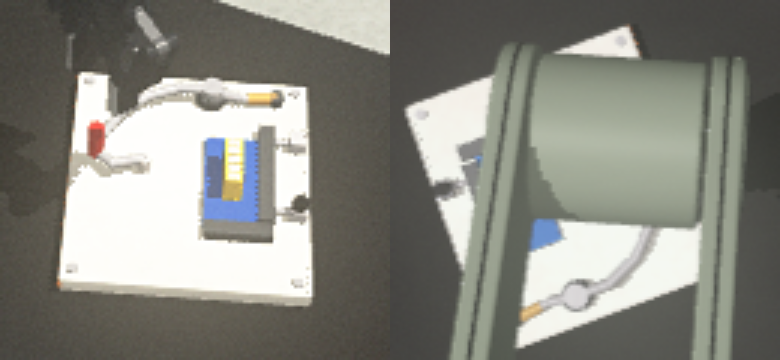

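```bash
python3 -m jog '{"fingers":[0.5,0.5,0.5,0.5,1,1,1,1,1],"travel":[[4.2,-1.9,20],[4.2,-1.9,40],[4.2,-1.9,57],[4.2,-1.9,57],[4.2,-1.9,57],[4.2,-1.9,57],[4.2,-1.9,57],[4.2,-1.9,57],[4.2,-1.9,57]],"turn":[0.4,0.4,0.4,0.4,0.4,0.4,0.4,0.4,0.4]}' 25 >/dev/null
python3 - <<'E'
from h import *
rep(); f(); s,A,y0=now()
Hh=np.array([*st(-78,15),0]); P=s["eef_pos"]; d=tostage(P)-[-78,15]; print(np.hypot(*d),np.degrees(np.arctan2(d[1],d[0])))
for j in np.arange(.03,.48,.03):
    q=Hh+R.from_euler("z",j).as_matrix()@(P-Hh); t=A.T@(q-P)*1000
    print(round(.62-j,2),t[:2].round(1),-round(np.degrees(j),1))
E
```

```text
t 30.25 tcp [0.5655 0.0424 0.0406] stage [ -7.9 -72.7] yaw -31.9 F [ 0.  -1.9  3.3] gap 0.0108 gr 24.6
stage [ -7.91 -72.72] z 0.0406 yaw -31.91 Ftool [ 1.   1.6 -3.3] Ttool [-0.32   0.111 -0.037] t 30.25
112.2852101295597 -51.373641630504046
0.59 [-0.1 -3.4] -1.7
0.56 [-0.2 -6.7] -3.4
0.53 [ -0.5 -10.1] -5.2
0.5 [ -0.9 -13.4] -6.9
0.47 [ -1.4 -16.8] -8.6
0.44 [ -1.9 -20.1] -10.3
0.41 [ -2.6 -23.4] -12.0
0.38 [ -3.4 -26.7] -13.8
0.35 [ -4.3 -29.9] -15.5
0.32 [ -5.2 -33.1] -17.2
0.29 [ -6.3 -36.3] -18.9
0.26 [ -7.5 -39.5] -20.6
0.23 [ -8.7 -42.6] -22.3
0.2 [-10.1 -45.7] -24.1
0.17 [-11.5 -48.8] -25.8
```

```bash
python3 -m jog '{"fingers":[1,1,1,1,1,1,1,1,1,1,1,1,1,1,1],"travel":[[-0.1,-3.4,0],[-0.2,-6.7,0],[-0.5,-10.1,0],[-0.9,-13.4,0],[-1.4,-16.8,0],[-1.9,-20.1,0],[-2.6,-23.4,0],[-3.4,-26.7,0],[-4.3,-29.9,0],[-5.2,-33.1,0],[-6.3,-36.3,0],[-7.5,-39.5,0],[-8.7,-42.6,0],[-10.1,-45.7,0],[-10.1,-45.7,0]],"turn":[-1.7,-3.4,-5.2,-6.9,-8.6,-10.3,-12,-13.8,-15.5,-17.2,-18.9,-20.6,-22.3,-24.1,-24.1]}' 30 >/dev/null; python3 - <<'E'
from h import *
rep();f(); s,A,y0=now()
Hh=np.array([*st(-78,15),0]); P=s["eef_pos"]; d=tostage(P)-[-78,15]; print(np.hypot(*d),np.degrees(np.arctan2(d[1],d[0])))
for j in (.01,.02,.03,.04):
    q=Hh+R.from_euler("z",j).as_matrix()@(P-Hh); t=A.T@(q-P)*1000
    print(j,t[:2].round(2),-round(np.degrees(j),1))
E
```

```text
t 32.125 tcp [0.5807 0.0892 0.0405] stage [ 22.3 -33.9] yaw -7.7 F [-1.7  3.   6.2] gap 0.0105 gr 29.8
stage [ 22.29 -33.86] z 0.0405 yaw -7.7 Ftool [-2.1 -2.8 -6.2] Ttool [ 0.536 -0.294 -0.08 ] t 32.125
111.55679603589648 -25.97603560433156
0.01 [-0.04 -1.11] -0.6
0.02 [-0.08 -2.23] -1.1
0.03 [-0.14 -3.34] -1.7
0.04 [-0.21 -4.46] -2.3
```

```bash
python3 -m jog '{"fingers":[1,1,1],"travel":[[0,-0.6,0],[0,-1.1,0],[0,-1.1,0]],"turn":[-0.6,-0.6,-0.6]}' >/dev/null; python3 -c "
from h import *
f()";  python3 -m jog '{"fingers":[1,1],"travel":[[0,-0.6,0],[0,-0.6,0]],"turn":[-0.3,-0.3]}' >/dev/null; python3 -c "
from h import *
f()"
```

```text
stage [ 22.68 -33.04] z 0.0405 yaw -7.12 Ftool [-1.5 -4.1 -6.3] Ttool [ 0.518 -0.299 -0.071] t 32.5
stage [ 22.91 -32.46] z 0.0405 yaw -6.82 Ftool [-2.3 -3.1 -7. ] Ttool [ 0.49  -0.281 -0.111] t 32.75
```

```bash
cat > chk2.py <<'E'
from h import *
import sys
f(); s,A,y=now(); sys.exit(int((A.T@s["contact_force"])[1]>-1.2))
E
python3 -m jog '{"fingers":[1,1],"travel":[[0,-0.6,0],[0,-0.6,0]],"turn":[-0.3,-0.3]}' >/dev/null; python3 chk2.py && python3 -m jog '{"fingers":[1,1],"travel":[[0,-0.6,0],[0,-0.6,0]],"turn":[-0.3,-0.3]}' >/dev/null && python3 chk2.py && python3 -m jog '{"fingers":[1,1],"travel":[[0,-0.6,0],[0,-0.6,0]],"turn":[-0.3,-0.3]}' >/dev/null && python3 chk2.py && python3 -m jog '{"fingers":[1,1],"travel":[[0,-0.6,0],[0,-0.6,0]],"turn":[-0.3,-0.3]}' >/dev/null && python3 chk2.py && python3 -m jog '{"fingers":[1,1],"travel":[[0,-0.6,0],[0,-0.6,0]],"turn":[-0.3,-0.3]}' >/dev/null && python3 chk2.py
```

```text
stage [ 23.17 -31.93] z 0.0405 yaw -6.52 Ftool [-2.1 -4.  -6.5] Ttool [ 0.46  -0.284 -0.084] t 33.0
stage [ 23.42 -31.37] z 0.0405 yaw -6.22 Ftool [-1.5 -3.1 -7.1] Ttool [ 0.493 -0.326 -0.148] t 33.25
stage [ 23.68 -30.84] z 0.0405 yaw -5.92 Ftool [-2.6 -3.9 -7.4] Ttool [ 0.464 -0.347 -0.11 ] t 33.5
stage [ 23.85 -30.41] z 0.0405 yaw -5.62 Ftool [-3.3 -1.8 -6.4] Ttool [ 0.443 -0.369 -0.038] t 33.75
stage [ 23.87 -30.26] z 0.0405 yaw -5.32 Ftool [-3.  -1.6 -6.4] Ttool [ 0.223 -0.309 -0.107] t 34.0
```

```bash
python3 -m jog '{"fingers":[1,1],"travel":[[0,-0.5,0],[0,-0.5,0]],"turn":[0,0]}' >/dev/null; python3 chk2.py && python3 -m jog '{"fingers":[1,1],"travel":[[0,-0.4,0],[0,-0.4,0]],"turn":[0,0]}' >/dev/null && python3 chk2.py
```

```text
stage [ 23.93 -30.17] z 0.0405 yaw -5.32 Ftool [-2.7  0.  -8. ] Ttool [-0.042 -0.382 -0.007] t 34.25
```

```bash
python3 -m jog '{"fingers":[0.65,0.65,0.65,0.65,0.65,0.65,0.65,0.65,0.65,0.65],"travel":[[0,0,0],[0,0,0],[0,0,0],[0,0,0],[0,0,-20],[0,0,-50],[0,0,-90],[40,90,-100],[60,150,-100],[60,180,-100]],"turn":[0,0,0,0,0,0,0,0,0,0]}' >/dev/null; python3 - <<'E'
from h import *
rep()
im=eyes.snapshot("scene"); im2=eyes.snapshot("top"); h=cv2.cvtColor(np.ascontiguousarray(im2),cv2.COLOR_RGB2HSV)
H=h[...,0].astype(int); m=np.zeros(H.shape,bool); m[170:300,180:300]=1
red=m&((H<10)|(H>168))&(h[...,1]>100)
if red.any(): b,s,c=blob(red); print("pin",c,tostage(ray("top",c,.055)),pin(.14)[:2])
cv2.imwrite("pics/s7.png",np.hstack([cv2.resize(im[170:290,250:380],None,fx=3,fy=3),cv2.resize(im2[170:290,180:310],None,fx=3,fy=3)])[:,:,::-1])
E
```

```text
t 35.5 tcp [ 0.625  -0.0912  0.1424] stage [   2.7 -218.6] yaw -5.3 F [ 0.1  0.3 -0. ] gap 0.03 gr 0.0
pin [243.21052632 218.        ] [ 22.87102966 -27.92967613] (np.float64(22.128349079792898), np.float64(-29.815217399396126))
```

View pics/s7.png

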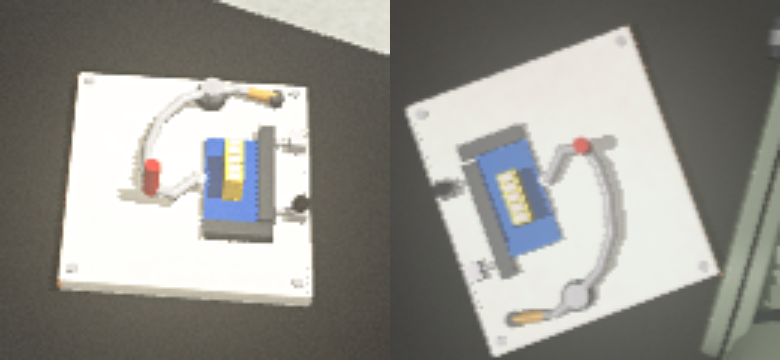

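The final picture shows the slide flush with the edge and the stop. The nose is on the slide's long side, the pin is at about (243, 218) in the top view, and the gripper is clear.

```bash
python3 -c "
from workcell import bot
print(bot.close_job())"
```

```text
the job is handed in; nothing more can be done
None
```

The job is handed in at about 35.5 s of the 72 s: I drew the arm back until it stayed open, set the slide against the stop and the edge (found by touch, face at about y 50), eased the arm in until it clamped the slide, and let go; the highest readings I took pressing the slide were about 6 N on both the edge and the stop.

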